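# Centre a stub antenna on its test stand

## Task

The round stub antenna stands near the edge of its small raised disc: nudge it gently along with light taps of the fingertips from outside until it stands upright in the middle of the disc, its foot wholly within the engraved ring, then take the fingers away. It is tippy: do not knock it over or off the disc, and do not take it between the fingers, squeeze it or lift it. Leave the flat paddle antenna on the other stand and everything else where it is.

Things in the scene. Friction and masses are not known exactly. Their poses are not given: they have to be found in the camera images.
- stub: black stub antenna, loose, 100 g, 54 mm tall. Origin: centre of its underside, z up. Round foot 34 mm across, 16 mm tall, chamfered to 26 mm across over the lowest 3 mm: push on its upright side 3 to 16 mm above the disc. Above it a round rod 14 mm across. Pushed low it slides and stops when the push stops; pushed higher it tips. Starts 14 to 24 mm off the disc's middle, any direction
- stand_a_top (a point): centre of the top face of the aluminium disc under the stub antenna, 60 mm above the table. The disc is level, flat, without a rim, 84 mm across, 8 mm thick, fixed on a 26 mm post with a 75 mm square plate screwed to the table; an engraved dark ring, 46 mm across inside, 49 mm outside, marks its middle. z up
- paddle: the other antenna, black, with the same 34 mm foot but a flat upright paddle (6 by 24 mm, top 52 mm above the foot's underside) in place of the rod; it already stands in the middle of the other, identical stand; to be left alone. Origin at the centre of its underside
- tape: roll of white tape lying flat, 60 mm across, 19 mm tall, on the table; leave. Origin at the centre of its underside
- driver: screwdriver lying on the table, 160 mm long; leave
- spare: spare stick antenna lying on the table, black with a brass end, about 103 mm long, 11 mm thick; leave
- mug: white mug, 80 mm across, 85 mm tall, standing on the table; leave. Origin at the centre of its underside
- wrench: small wrench lying on the table, 150 mm long; leave
- psu: black power brick, 60 by 85 mm, 32 mm tall, on the table; leave. Origin at the centre of its underside
There are look-alikes about, which are no part of the job. Leave any red look-alike of the part that bears stand_a_top alone.

How it is judged:
By the outcome, as a careful person would: the job done as asked, in the order asked, and still so for the second after the job is handed in, with the robot touching nothing.
It also fails if it takes over 58 s, if anything falls off the work surface, if the arm or the gripper's body presses on something with over 40 N, if the wrist force passes 120 N, or if a joint passes its speed limit or range.

## Robot

A 6-joint arm with a two-finger parallel gripper is mounted at the origin on the work surface. World frame = base frame: x ahead of the robot, y to its left, z up, the work surface at z = 0. Lengths are in mm, angles in rad, forces in N, time in s.
With the tool pointing down it reaches from about 275 to 725 mm from the base axis. Payload 5.6 kg.
Tool frame: the origin (TCP) lies at the very end of the fingers, on their centre line; the grasp point (between the pads) lies 19 mm behind it (env.hold_point_z is the z of the grasp point in the tool frame, in mm); z points along the fingers, y is the line along which they close (so a half turn about z gives the same grasp; the last joint's range is limited). The gripper opens to 85 mm and grips with 20 to 120 N. Pads are 22 mm wide; open, the fingers measure 114 mm over their backs; the gripper's body (76 mm by 85 mm) begins 54 mm behind the grasp point. The pads swing forward as they close: fully open they stand 13 mm farther back than shut.
Start: joints at [1.573, 0.255, 0.108, 0, -1.424, -0.285], TCP at [153.448, 528.154, 231.283] pointing down, gripper open.
Joint ranges: [-2.95, 2.95], [-1.21, 1.97], [-1.09, 1.5], [-2.87, 1.71], [-2.94, -0.07], [-3.05, 3.05]. Speed limits (rad/s): [2.57, 2.57, 3.14, 3.14, 3.14, 3.14].

## Interface

Orientations are given as a rotation vector (axis times angle).
In Python, from plant import get_obs, vision, env gives the robot as it stands.
- The arm moves only by the shell command python3 -m crank 'ROWS' [OPENING] [FORCE]. ROWS is JSON, a list that holds one entry, the list of rows, each a list of 4 numbers: the shift along the tool's x, y, z in mm, then the turn about the tool's z in degrees. In form: [[[dx, dy, dz, spin], ...]]. A call has 1 to 20 rows; each row shifts and turns the commanded pose from where the row before left it, along the tool's axes as they then stand; what a row does not reach is not made up. A row lasts 1/8 s, in which the tool goes at most 62.5 mm and 10.7 degrees, less where a joint would pass 70% of its speed; a pose out of reach is approached as far as the arm can. A call is refused whole if a number of a shift passes 62.5 or a number of a turn 10.7, either way. A call with a gripper value outside its range is refused whole. OPENING is the finger opening in mm, from 0 to 85.4, set as the call begins (- or left out, the last holds). The fingers move at their own pace and stop on an object; FORCE is the grip in N (left out, the last holds). Time passes only in rows, so rows that do not move let the fingers close. It gives the time, the measured TCP pose, the force, the opening and the grip force at its end, in the units of the state.
- get_obs(): the state, without advancing time (a new reading comes with each control period).
- vision.get_image(name): name is "side" or "top" or "wrist"; returns the picture (420x560x3 uint8, blue, green, red); there is no depth.
- vision.camera_info(name): a dict with "K" (3x3 intrinsics, pixels), "R" (3x3) and "t" (3): a world point X has camera coordinates R X + t. Camera axes: x right, y down, z forward; pixel columns grow to the right and rows downward; lengths in mm; the calibration is good to about 2 mm. A picture is of the moment at which its call begins: read the wrist's pose just before it. camera_info takes no time and is no camera call; for the wrist camera it gives the pose at the moment of the call.
- env.finish_job(): hands the job in; it is judged then, once.
Trained networks look in the newest picture that a camera, given by its name, has taken for a name from the list of things; names that differ only in an ending like _2 or _b are one class to them, and where a whole thing is asked for, a point or a joint stands for the part that bears it (a point fixed in the world has none). Each returns a list of dicts, best first, with "confidence" (0 to 1); they miss things now and then, are a little off and sometimes report something else, mostly with a low value. They report only what shows in the picture. A call takes as long as a camera call. They do not tell look-alikes from the thing itself.
- vision.outline_of(thing, camera): "mask" (420x560 bool, what is visible of it).
- vision.place_of(thing, camera): "point" ([x, y, z] in mm, in the coordinates of the camera as it stood for that picture, good to about 4 mm: a listed point, or the origin of a listed thing).
The state is a dict: "time_s": time; "joint_positions": joint angles; "joint_velocities": joint speeds; "tau": joint torques, N m; "position": TCP position; "tcp_rot": TCP orientation; "force": force on the tool from outside, world axes, zero at the start; "wrist_torque": the same for the moment, N m; "finger_gap": finger opening in mm; "grasp_force": force on a finger pad.
Only numpy, scipy, OpenCV 4.12 (cv2) and the standard library are available. Lean on these libraries where they do the work, as an engineer would, in place of code of your own. Each camera call takes 0.05 s, during which the arm holds its last target. There are 200 camera calls.

## Working session

There is one attempt and no reset: what is moved stays moved. The work goes in short steps, Python scripts to look and compute and a shell command to move; the robot and the scene stay as the last step left them, time stands still between calls to the robot, and variables do not carry over. Pictures are saved under pics/ and viewed, at most 10 in all, crops included, and the job is handed in when it is done.

```bash
mkdir -p pics; ls; cat > h.py <<'E'
import numpy as np, cv2
from plant import get_obs, vision, env
def snap(c):
    i=vision.camera_info(c); im=vision.get_image(c); return im,{k:np.array(i[k],float) for k in i if k in('K','R','t')}
def world(p,i): return i['R'].T@(np.array(p)-i['t'])
def proj(X,i):
    c=i['R']@np.array(X,float)+i['t']; q=i['K']@c; return q[:2]/q[2]
def ray(px,i,z):
    d=i['R'].T@np.linalg.inv(i['K'])@np.array([px[0],px[1],1.]); o=-i['R'].T@i['t']; return o+d*(z-o[2])/d[2]
E
python3 - <<'E'
from h import *
for c in('top','side'):
    im,i=snap(c); cv2.imwrite(f'pics/{c}0.png',im)
    print(c,'cam at',(-i['R'].T@i['t']).round())
    for t in('stub','stand_a_top','paddle'):
        for r in vision.place_of(t,c): print(t,round(r['confidence'],2),world(r['point'],i).round(1),proj(world(r['point'],i),i).round())
o=get_obs();print({k:np.round(o[k],3).tolist() for k in o})
E
```

```text
pics
top cam at [ 476.   32. 1017.]
stub 0.51 [592.6 137.6  63.6] [230. 183.]
stand_a_top 0.97 [576.7 138.4  60.5] [230. 190.]
stand_a_top 0.96 [408.3 166.6  59.9] [218. 264.]
stand_a_top 0.87 [655.3 264.7  60.7] [175. 157.]
stand_a_top 0.71 [376.1 -62.4  59.3] [318. 276.]
paddle 0.55 [ 498.9 -201.4   59.4] [377. 222.]
side cam at [ 408. -660.  923.]
stub 0.64 [590.8 135.4  56.7] [295. 171.]
stand_a_top 0.81 [375.3 -65.3  59.5] [211. 251.]
stand_a_top 0.8 [571.7 136.9  58.2] [287. 171.]
stand_a_top 0.76 [406.5 165.5  61.1] [216. 169.]
stand_a_top 0.6 [651.7 266.9  65.6] [309. 129.]
{'time_s': 0.4, 'joint_positions': [1.573, 0.255, 0.108, -0.0, -1.424, -0.285], 'joint_velocities': [-0.0, -0.0, 0.003, 0.002, 0.001, -0.0], 'tau': [0.001, -38.594, 23.778, 5.361, -0.002, -0.0], 'position': [153.418, 528.095, 231.14], 'tcp_rot': [3.11, -0.443, -0.0], 'force': [-0.903, 0.022, -0.156], 'wrist_torque': [0.044, 0.049, 0.004], 'grasp_force': 0.0, 'finger_gap': 85.376}
```

```bash
cd pics && python3 -c "
import cv2,numpy as np
a=cv2.imread('top0.png');b=cv2.imread('side0.png');cv2.imwrite('both.png',cv2.resize(np.vstack([a,b]),None,fx=.71,fy=.71,interpolation=cv2.INTER_AREA))"
```

```text
(no output)
```

View pics/both.png

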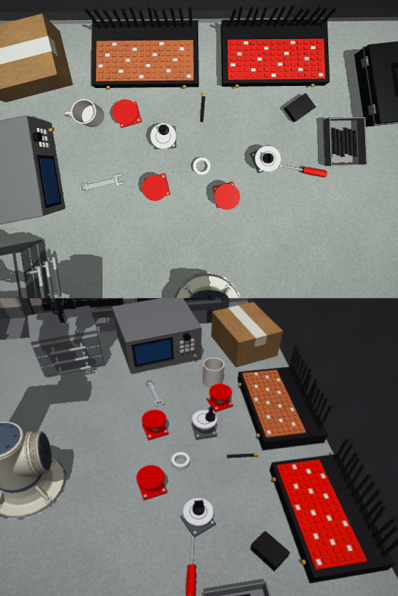

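```bash
python3 - <<'E'
from h import *
a=cv2.imread('pics/top0.png');b=cv2.imread('pics/side0.png')
def c(im,x,y,r=35): return cv2.resize(im[y-r:y+r,x-r:x+r],(390,290) if 0 else (290,290),interpolation=cv2.INTER_CUBIC)
cv2.imwrite('pics/crop.png',np.vstack([np.hstack([c(a,230,188),c(b,290,170)]),np.hstack([c(a,377,222),c(b,279,300)])]))
i=vision.camera_info('wrist');R=np.array(i['R']);print((-R.T@np.array(i['t'])).round(1),R.round(2).tolist(),np.array(i['K']).round(0).tolist())
E
```

```text
[234.6 503.8 373.1] [[-0.28, -0.96, -0.0], [-0.91, 0.26, 0.33], [-0.32, 0.09, -0.94]] [[368.0, 0.0, 282.0], [0.0, 368.0, 211.0], [0.0, 0.0, 1.0]]
```

View pics/crop.png

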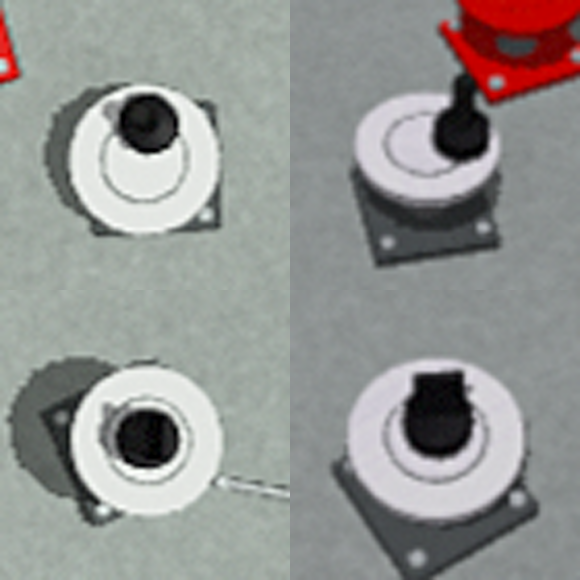

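Stub candidates (top view): black round rod on a white disc at (230,183); paddle on a white disc at (377,222); red stands at (175,157), (218,264) and (318,276); spare stick near (286,150). The crop shows the round rod standing off-centre on the white disc at (230,188), so that one is the stub. The one at (377,222) is the flat paddle, already centred in its ring.

```bash
python3 -m crank '[[[0,0,-10,10.54],[0,0,-10,10.54],[0,0,-10,10.54],[0,0,-10,10.54],[0,0,-10,10.54],[0,0,-10,10.54],[0,0,0,10.54],[40,-36,0,0],[40,-36,0,0],[40,-36,0,0],[40,-36,0,0],[40,-36,0,0],[0,0,0,0]]]' 0 20
```

```text
time_s: 2.02
position: [335.2, 325.9, 291.8]
tcp_rot: [-2.216, 2.225, -0.0]
force: [-0.1, 0.5, 0.4]
finger_gap: 0.0
grasp_force: 0.0
```

```bash
python3 -m crank '[[[27,-44,14,0],[27,-44,14,0],[27,-44,14,0],[27,-44,14,0],[27,-43,14,0],[27,-43,14,0],[26,-43,14,0],[0,0,0,0]]]'
python3 - <<'E'
from h import *
for c in('wrist','top','side'):
    im,i=snap(c); cv2.imwrite(f'pics/{c}1.png',im); np.savez(f'{c}1.npz',**i)
    print(c,(-i['R'].T@i['t']).round(1))
    for t in('stub','stand_a_top'):
        for r in vision.place_of(t,c):
            w=world(r['point'],i)
            if abs(w[0]-580)<60 and abs(w[1]-138)<60: print(t,round(r['confidence'],2),w.round(1),proj(w,i).round())
E
```

```text
time_s: 3.02
position: [639.6, 138.9, 189.5]
tcp_rot: [2.215, -2.221, -0.003]
force: [-0.3, 0.6, -0.4]
finger_gap: -0.1
grasp_force: 0.0
wrist [639.7  53.6 331.6]
stub 0.56 [591.8 134.7  54.3] [341. 193.]
stand_a_top 0.72 [568.5 136.9  59.7] [372. 197.]
top [ 475.9   32.3 1017.4]
stub 0.57 [590.7 134.8  59.5] [231. 184.]
stand_a_top 0.67 [575.  137.   59.5] [230. 191.]
side [ 407.8 -659.7  923.5]
stub 0.45 [591.  132.9  56.5] [295. 172.]
stand_a_top 0.83 [569.1 136.3  64.3] [286. 169.]
```

View pics/wrist1.png

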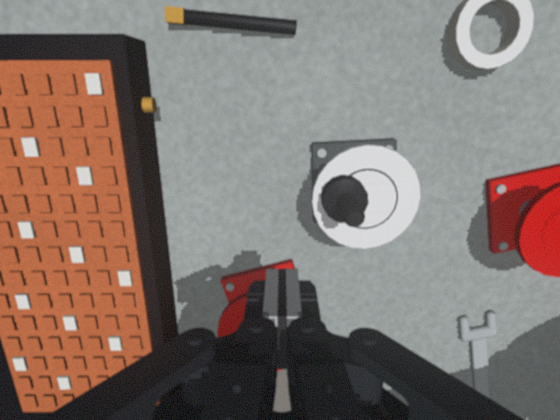

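The wrist view shows the stub at (345,198), its foot left of and across the ring centred near (368,198), with the disc centre near (366,196). The closed fingertips are at (282,275).

```bash
cat > m.py <<'E'
from h import *
from scipy.optimize import least_squares
def disc(im,i,c0=(575,137)):
    hsv=cv2.cvtColor(im,cv2.COLOR_BGR2HSV); u=proj((*c0,60),i)
    m=((hsv[...,2]>185)&(hsv[...,1]<40)).astype(np.uint8)
    yy,xx=np.mgrid[:420,:560]; rad=np.linalg.norm(proj((c0[0]+58,c0[1],60),i)-u); m[np.hypot(xx-u[0],yy-u[1])>rad]=0
    cs=max(cv2.findContours(m,0,1)[0],key=cv2.contourArea)
    P=np.array([ray(p,i,60)[:2] for p in cv2.convexHull(cs)[:,0]+0.0])
    f=least_squares(lambda q:np.hypot(*(P-q[:2]).T)-q[2],[*c0,42],loss='soft_l1'); return f.x
def stub(im,i,dc,s0):
    # fit silhouette: foot cylinder (r13@z60,r17@63..76) + rod r7 to z114 against dark pixels over a local window
    g=cv2.cvtColor(im,cv2.COLOR_BGR2GRAY); S=6
    u=proj((*dc,75),i).astype(int); w=int(1.3*np.linalg.norm(proj((dc[0]+42,dc[1],60),i)-proj((*dc,60),i)))
    x0,y0=u-w; win=cv2.resize(g[y0:y0+2*w,x0:x0+2*w],None,fx=S,fy=S,interpolation=cv2.INTER_LINEAR)
    a=np.linspace(0,2*np.pi,60); ci=np.c_[np.cos(a),np.sin(a)]
    def mask(s,parts):
        m=np.zeros(win.shape,np.uint8)
        for p in parts:
            Q=np.array([(proj((s[0]+r*c[0],s[1]+r*c[1],z),i)-[x0,y0]+.5)*S-.5 for r,z in p for c in ci],np.float32)
            cv2.fillConvexPoly(m,cv2.convexHull(Q).astype(int),1)
        return m
    D=mask(dc,[[(41.5,60)]]); dark=(win<75)
    def cost(s):
        b=mask(s,[[(13,60),(17,63),(17,76)],[(7,76),(7,114)]]); use=(D|b)>0
        return (dark[use]!=(b[use]>0)).sum()
    s=np.array(s0,float)
    for st in (4,2,1,.5):
        while 1:
            c=[s+[dx*st,dy*st] for dx in(0,-1,1) for dy in(0,-1,1)]; k=int(np.argmin([cost(q) for q in c]))
            if k==0:break
            s=c[k]
    return s,cost(s)/S/S
def both(c,s0=(591,135),c0=(575,137)):
    im,i=snap(c); d=disc(im,i,c0); s,e=stub(im,i,d[:2],s0); print(c,'disc',d.round(1),'stub',s,'err',round(e,1),'off',(s-d[:2]).round(1)); return im,i,d,s
E
python3 -c "
from m import *
for c in('wrist','top','side'): both(c)
i=snap('wrist')[1]; o=get_obs(); print(o['position'],proj(o['position'],i))"
```

```text
wrist disc [573.  138.3  41.5] stub [593.5 135. ] err 364.3 off [20.5 -3.3]
top disc [574.5 138.4  41.7] stub [593. 135.] err 34.4 off [18.5 -3.4]
side disc [574.  139.3  41.4] stub [595.5 136.5] err 35.9 off [21.5 -2.8]
[638.41814987 140.46131963 193.470018  ] [280.60979008 287.86237479]
```

```bash
python3 -m crank '[[[6,1.5,0,5],[6,1.5,0,5],[0,0,30,0],[0,0,30,0],[0,0,30,0],[0,0,20,0],[0,0,10,0],[0,0,5,0],[0,0,0,0],[0,0,0,0]]]'
python3 - <<'E'
from m import *
P=[]
for c in('wrist','top','side'):
    im,i,d,s=both(c); cv2.imwrite(f'pics/{c}2.png',im); P.append(get_obs()['position'])
print(np.round(P,1), get_obs()['tcp_rot'])
E
```

```text
time_s: 4.92
position: [635.6, 128.6, 69.2]
tcp_rot: [-2.019, 2.405, -0.001]
force: [0.6, -0.3, 0.9]
finger_gap: 0.1
grasp_force: 0.0
wrist disc [573.3 137.8  41.2] stub [593. 135.] err 777.2 off [19.7 -2.8]
top disc [574.1 138.3  41.5] stub [595. 137.] err 81.2 off [20.9 -1.3]
side disc [573.7 139.2  41.3] stub [595.  137.5] err 31.5 off [21.3 -1.7]
[[635.5 128.6  69.2]
 [635.5 128.6  69.1]
 [635.4 128.6  68.9]] [-2.01914779e+00  2.40547577e+00 -5.62276237e-04]
```

View pics/wrist2.png

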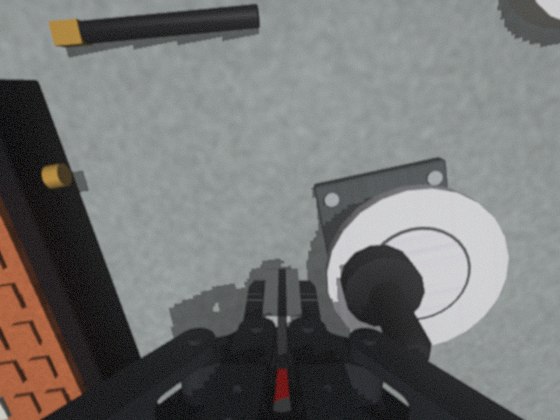

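The wrist view shows the closed fingertips at about (247–317, 285), just clear of the left edge of the foot at (341,285). The line from fingers through foot to ring centre (422,268) looks right, so I'll lower slightly and push part way.

```bash
python3 -m crank '[[[0,0,3,0],[0,3,0,0],[0,3,0,0],[0,2,0,0],[0,1.5,0,0],[0,1.5,0,0],[0,1.5,0,0],[0,1.5,0,0],[0,1.5,0,0],[0,1.5,0,0],[0,1.5,0,0],[0,1.5,0,0],[0,0,0,0],[0,0,0,0]]]'
python3 - <<'E'
from m import *
for c in('wrist','top','side'):
    im,i,d,s=both(c); cv2.imwrite(f'pics/{c}3.png',im)
print(np.round(get_obs()['position'],1),get_obs()['force'])
a=cv2.imread('pics/wrist3.png')[150:420,200:560];b=cv2.imread('pics/side3.png')[110:245,220:400]
cv2.imwrite('pics/c3.png',np.hstack([a,cv2.resize(b,(360,270),interpolation=cv2.INTER_CUBIC)]))
E
```

```text
time_s: 6.82
position: [615.3, 131.9, 65.3]
tcp_rot: [2.02, -2.406, -0.0]
force: [0.6, 0.3, 1.6]
finger_gap: 0.1
grasp_force: 0.7
wrist disc [573.2 137.7  40.8] stub [586. 138.] err 1897.6 off [12.8  0.3]
top disc [573.6 138.2  41.1] stub [600. 140.] err 147.3 off [26.4  1.8]
side disc [573.5 139.   41. ] stub [589.5 140.5] err 30.9 off [16.   1.5]
[615.3 131.9  65.3] [0.73408138 0.8334205  1.91486618]
```

View pics/c3.png

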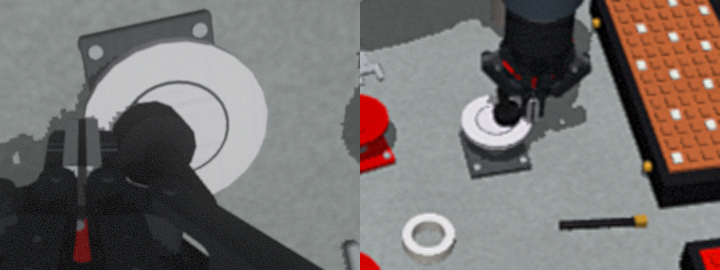

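The crop shows the fingers against the foot at (115,145) and the stub upright, now about halfway onto the ring. The far edge of the foot is at (195,145) and the ring's right edge at (228,125). I'll restrict the fit to the unoccluded side.

```bash
cat > f.py <<'E'
from m import *
# fit stub with only the pixels on the far (-x) and camera (-y) side of the fingers
def far(im,i,dc,s0,xmax,ymax,dark=75):
    g=cv2.cvtColor(im,cv2.COLOR_BGR2GRAY); S=6; u=proj((*dc,60),i).astype(int); w=int(1.3*np.linalg.norm(proj((dc[0]+42,dc[1],60),i)-proj((*dc,60),i)))
    x0,y0=np.maximum(u-w,0); win=cv2.resize(g[y0:y0+2*w,x0:x0+2*w],None,fx=S,fy=S)
    a=np.linspace(0,2*np.pi,60)
    px=lambda X:(proj(X,i)-[x0,y0]+.5)*S-.5
    def fill(Xs):
        m=np.zeros(win.shape,np.uint8); cv2.fillConvexPoly(m,cv2.convexHull(np.array([px(X) for X in Xs],np.float32)).astype(int),1); return m
    circ=lambda s,r,z:[(s[0]+r*np.cos(t),s[1]+r*np.sin(t),z) for t in a]
    use=fill(circ(dc,41,60))&fill([(xmax,0,60),(xmax,ymax,60),(500,ymax,60),(500,0,60)] if 0 else [(xmax,90,60),(xmax,ymax,60),(520,ymax,60),(520,90,60)])
    d=win<dark
    def cost(s):
        b=fill(circ(s,13,60)+circ(s,17,63)+circ(s,17,76))|fill(circ(s,7,76)+circ(s,7,114)); return (d!=(b>0))[use>0].sum()/S/S
    s=np.array(s0,float)
    for st in(4,2,1,.5,.25):
        while 1:
            c=[s+[dx*st,dy*st] for dx in(0,-1,1) for dy in(0,-1,1)]; k=int(np.argmin([cost(q) for q in c]))
            if k==0:break
            s=c[k]
    return s,cost(s),use.sum()/36
DC={'wrist':(573.1,138.1),'top':(574.4,138.4),'side':(573.9,139.3)}
def report(k,s0,xmax,ymax,imgs=None):
    for c in('wrist','side'):
        im,i=snap(c); cv2.imwrite(f'pics/{c}{k}.png',im)
        s,e,n=far(im,i,DC[c],s0,xmax,ymax); print(c,'stub',s,'off',(s-DC[c]).round(1),'err',round(e,1),'of',round(n))
    print(np.round(get_obs()['position'],1))
E
python3 -c "
from f import *
report(4,(586,137),597,142)"
```

```text
wrist stub [585.75 137.75] off [12.6 -0.3] err 67.1 of 11936
side stub [589.25 140.5 ] off [15.4  1.2] err 1.9 of 320
[615.4 131.9  65.3]
```

```bash
python3 -m crank '[[[0.2,1.2,0,0],[0.2,1.2,0,0],[0.2,1.2,0,0],[0.2,1.2,0,0],[0.2,1.2,0,0],[0.2,1.2,0,0],[0.2,1.2,0,0],[0.2,1.2,0,0],[0.1,0.8,0,0],[0,0,0,0],[0,0,0,0]]]'
python3 -c "
from f import *
report(5,(576,138),587,142)
a=cv2.imread('pics/wrist5.png')[120:420,160:560];b=cv2.imread('pics/side5.png')[110:245,220:400]
cv2.imwrite('pics/c5.png',np.hstack([a,cv2.resize(b,(400,300),interpolation=cv2.INTER_CUBIC)]))"
```

```text
time_s: 8.45
position: [604.7, 132.0, 65.3]
tcp_rot: [2.02, -2.406, -0.0]
force: [0.9, -0.6, 2.2]
finger_gap: -0.2
grasp_force: 1.0
wrist stub [575.25 139.  ] off [2.1 0.9] err 49.3 of 9959
side stub [578.   142.25] off [4.1 2.9] err 1.8 of 268
[604.7 132.   65.3]
```

View pics/c5.png

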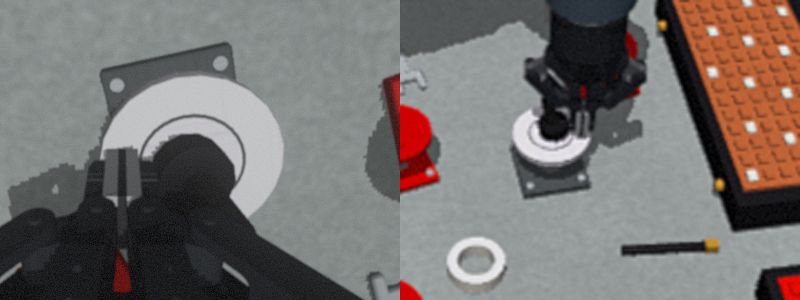

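The crop shows the stub upright, its foot almost inside the ring, with the ring's left edge at (142,155) and right edge at (243,150). About 2–3 mm remains, so I'll do one last small tap, back off, rise and look.

```bash
python3 -m crank '[[[0.2,0.9,0,0],[0.2,0.9,0,0],[0.2,0.9,0,0],[0,0,0,0],[0,-2,0,0],[0,-6,0,0],[0,-12,0,0],[0,-14,0,0],[0,0,-20,0],[0,0,-40,0],[0,-5,-40,0],[0,-10,-25,0],[0,0,0,0],[0,0,0,0]]]'
python3 -c "
from m import *
for c in('wrist','top','side'):
    im,i,d,s=both(c,(574,138)); cv2.imwrite(f'pics/{c}6.png',im)
    if c=='wrist': u=proj((574,138,75),i).astype(int);a=im
c=lambda im,u,r:cv2.resize(im[u[1]-r:u[1]+r,u[0]-r:u[0]+r],(390,390),interpolation=cv2.INTER_CUBIC)
cv2.imwrite('pics/c6.png',np.hstack([c(a,u,65),c(cv2.imread('pics/top6.png'),(230,190),25)]))"
```

```text
time_s: 10.3
position: [650.0, 123.3, 188.8]
tcp_rot: [2.018, -2.405, -0.002]
force: [0.2, 1.1, -0.6]
finger_gap: -0.2
grasp_force: 0.0
wrist disc [573.1 138.3  41.4] stub [575. 138.] err 365.8 off [ 1.9 -0.3]
top disc [574.5 138.4  41.7] stub [575.  136.5] err 35.0 off [ 0.5 -1.9]
side disc [574.3 139.5  41.6] stub [577.  138.5] err 51.2 off [ 2.7 -1. ]
```

View pics/c6.png

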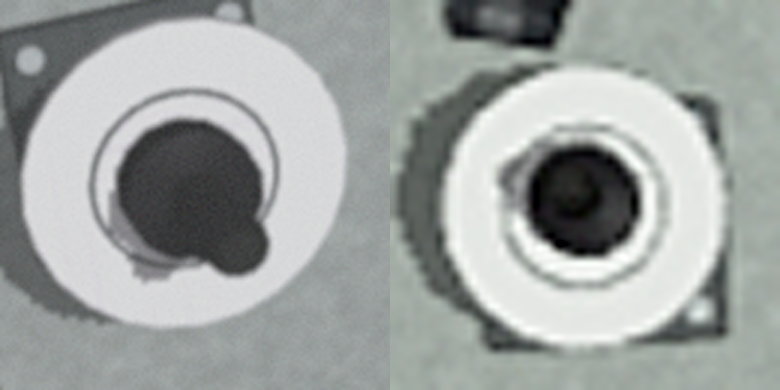

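The stub stands upright inside the ring: the top crop shows the foot at (583,200) against the ring centre at (585,205), with white all round. The offset is about 2 mm of the 6 mm allowed, and the fingers are clear.

```bash
python3 -c "
from plant import env; print(env.finish_job())"
```

```text
the job is handed in; nothing more can be done
None
```

The stub antenna stands upright within the engraved ring, about 2 mm off the disc's middle by the last pictures; the fingers are clear, nothing else was moved, and I handed the job in at about 10.5 s.

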